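# Raise the bench magnifier past its rung and seat the pawl

### The arm

A 6-joint arm with a two-finger parallel gripper is mounted at the origin on the work surface; the furniture and walls round the work are solid. World frame = base frame: x ahead of the robot, y to its left, z up, the work surface at z = 0. Lengths are in m, angles in degrees, forces in N, time in s.
With the tool pointing down it reaches from about 0.35 to 0.875 m from the base axis. Payload 15.5 kg.
Tool frame: the origin (TCP) lies on the front face of the gripper's body, between the roots of the fingers; the fingertips stand 73 mm ahead of it and the grasp point (between the pads) lies 54 mm ahead of it (robot.grip_point_offset is the distance from the TCP to the grasp point, in m); z points along the fingers, x is the direction in which the jaws open and shut, and the axes are right-handed (so a half turn about z gives the same grasp; the last joint's range is limited). The gripper opens to 85 mm and grips with 20 to 120 N. Pads are 22 mm wide; open, the fingers measure 114 mm over their backs; the gripper's body (76 mm by 85 mm) begins 54 mm behind the grasp point. The pads swing forward as they close: fully open they stand 13 mm farther back than shut.
Start: joints at [-68.669, 28.281, 77.091, -0, 74.628, -5.472], TCP at [0.282, -0.558, 0.304] pointing down, gripper open.
Joint ranges: [-166.48, 166.48], [-47.26, 123.95], [12.59, 153.08], [-70.14, 250.14], [6.76, 159.57], [-176.63, 176.63]. Speed limits (degrees/s): [108.29, 108.29, 147.25, 172.46, 172.46, 172.46].

### API

Orientations are given as a 3x3 rotation matrix whose columns are the frame's x, y, z axes.
In Python, from bench import robot gives the robot as it stands.
- The arm moves only by the shell command python3 -m crank 'ROWS'. ROWS is a JSON object of lists of equal length, an entry for each row: "rotation": the turn, a rotation vector about the tool's x, y, z in rad, a list of three; "slide": the shift along the tool's x, y, z in mm, a list of three; "hand": the finger opening in mm, from 0 to 85.4. In form: {"rotation": [[rx, ry, rz], ...], "slide": [[x, y, z], ...], "hand": [hand, ...]}. A call has 1 to 5 rows; each row is the pose to reach, as a shift and turn from the pose measured when the call began, along the tool's axes at that moment; what a row does not reach only later rows make up. A row lasts 1/12 s, in which the tool goes at most 41.7 mm and 7.16 degrees, less where a joint would pass 70% of its speed; a pose out of reach is approached as far as the arm can. A call with a gripper value outside its range is refused whole. The fingers move at their own pace and stop on an object; the grip force is fixed at half the most. Time passes only in rows, so rows that repeat a pose let the fingers close. It gives the time, the measured TCP pose, the force and the opening at its end, in the units of the state.
- robot.state(): the state, without advancing time (a new reading comes with each control period).
- robot.capture(name): name is "side" or "top" or "wrist"; returns (picture, depth): 480x640x3 uint8, red, green, blue; 480x640 float32, m along the optical axis (not along the pixel's ray), 0 where there is no reading.
- robot.camera_model(name): a dict with "fov_y" (degrees; the focal length in pixels is half the picture's height over the tangent of half this angle, whatever the lens; pixels are square), "cx", "cy" (the principal point, pixels), "extrinsics" (4x4, takes a point from camera to world coordinates). Camera axes: x right, y up, looking along -z (the intrinsics and any distortion apply to the point x, -y, -z); pixel columns grow to the right and rows downward; lengths in m; the calibration is good to about 2 mm. A picture is of the moment at which its call begins: read the wrist's pose just before it. camera_model takes no time and is no camera call; for the wrist camera it gives the pose at the moment of the call.
- robot.sign_off(): hands the job in, once; it reports no verdict.
Trained networks look in the newest picture that a camera, given by its name, has taken for a name from the list of things; names that differ only in an ending like _2 or _b are one class to them, and where a whole thing is asked for, a point or a joint stands for the part that bears it (a point fixed in the world has none). Each returns a list of dicts, best first, with "confidence" (0 to 1); they miss things now and then, are a little off and sometimes report something else, mostly with a low value. They report only what shows in the picture. A call takes as long as a camera call.
- robot.recognise(camera, query): "position" ([column, row] in pixels, amid what is visible of it).
- robot.pinpoint(camera, query): "position" ([column, row] in pixels: a listed point, or the origin of a listed thing).
The state is a dict: "time": time; "joint_positions": joint angles; "dq": joint speeds; "effort": joint torques, N m; "tcp_pos": TCP position; "orientation": TCP orientation; "force": force on the tool from outside, world axes, zero at the start; "ft_torque": the same for the moment, N m; "width": finger opening in m.
Only numpy, scipy, OpenCV 4.12 (cv2) and the standard library are available. Lean on these libraries where they do the work, as an engineer would, in place of code of your own. Each camera call takes 0.05 s, during which the arm holds its last target. There are 200 camera calls.

### The job

The bench magnifier is down on its low rest. Take it by the black handle on top, raise it until the pawl on its back has snapped out above the rung, then lower it gently until the pawl sits on the rung and carries the weight, and let go. Do not ram its foot up against the rung, press it hard down or let it drop, and leave the other things on the bench where they are.

Things in the scene. Friction and masses are not known exactly. Their poses are not given: they have to be found in the camera images.
- stand: Fixed stand of the bench magnifier: dark foot plate 110 x 120 x 12 mm, two square aluminium uprights 72 mm apart, 158 mm tall. Origin: centre of the plate's underside, on the bench; x to the back (away from the lens), y along the rung, z up. A 10 mm round steel rung is clamped between the uprights with its centre anywhere from 96 to 132 mm above the bench: NOT measured, feel or look for it.
- lift (a joint): Height of the magnifier's slide above its low rest, m: 0 at the start, grows upward, travel 0.135. It moves only vertically, about 0.43 kg (x 0.8 to 1.3), and falls when let go unless its pawl sits on the rung. With the rung's centre H mm above the bench: pawl meets rung at H-68, snaps clear at H-37, foot strikes rung at H-29; lowered from there, pawl seats and carries it at H-52 (44 to 80).
- handle (a point): Centre of the black handle bar on top of the slide: 14 mm thick along x (grip it so, from above), 64 mm long along y, 24 mm high. 197 mm above the bench when the slide is down; rises with it. Axes as the stand's. Free room round and above it; the lens (92 mm wide) sits 104 mm in front and 87 mm lower.
- pawl_pivot (a point): Pivot of the steel pawl, fixed in the slide's back, 60 mm above the bench when the slide is down. The pawl (22 mm wide, 6 mm thick, 25 mm long) points straight back (+x) and cannot tip up. Going up, the rung tips it down out of the way (1 to 4 N extra pull), then a weak spring snaps it out level above the rung. If it was not clear, the slide just goes down again past the rung.
- foot (a point): Centre of the top face of the rubber foot at the bottom of the slide, 24 mm above the bench when the slide is down; it reaches back under the rung and is the upper stop: it strikes the rung 8 mm after the pawl is clear. Foot and rung give about 0.1 mm per N, so it is felt as a quick rise of force; over 20 N is too hard.
- pin_gauge: Bystander: small steel pin gauge, 13 x 78 x 13 mm, lying on the bench beneath the magnifier lens; origin at its underside's centre.
- pin_cup: Bystander: steel cup of contact pins, 58 mm wide, 43 mm high; origin at its underside's centre.
- qc_stamp: Bystander: inspection stamp with a wooden knob, 26 x 34 x 64 mm high; origin at its underside's centre.
- tally_counter: Bystander: round hand tally counter, 76 x 51 x 25 mm; origin at its underside's centre.
- solvent_bottle: Bystander: pump bottle, 60 mm wide, 136 mm high; origin at its underside's centre.

How it is judged:
By the outcome, as a careful person would: the job done as asked, in the order asked, and still so for the second after the job is handed in, with the robot touching nothing.
It also fails if it takes over 42 s, if anything falls off the work surface, if the arm or the gripper's body presses on something with over 40 N, if the wrist force passes 120 N, or if a joint passes its speed limit or range.

## Working session

There is one attempt and no reset: what is moved stays moved. The work goes in short steps, Python scripts to look and compute and a shell command to move; the robot and the scene stay as the last step left them, time stands still between calls to the robot, and variables do not carry over. Pictures are saved under pics/ and viewed, about 8 in all and at most 12, crops included, and the job is handed in when it is done.

```bash
ls; mkdir -p pics; cat > h.py <<'E'
import numpy as np,cv2
from bench import robot
def ray(cam,px,M=None):
    M=M or robot.camera_model(cam); f=240/np.tan(np.radians(M['fov_y']/2)); E=np.array(M['extrinsics'])
    d=np.array([(px[0]-M['cx'])/f,-(px[1]-M['cy'])/f,-1.]); return E[:3,3],E[:3,:3]@d
def at(cam,px,depth): o,d=ray(cam,px); return o+d*depth
def atz(cam,px,z): o,d=ray(cam,px); return o+d*(z-o[2])/d[2]
def save(n,p): cv2.imwrite('pics/'+n,p[...,::-1])
E
python3 - <<'E'
from h import *
for c in('side','top'):
    p,d=robot.capture(c); save(c+'.png',p); np.save('pics/'+c+'.npy',d)
    print(c,{k:np.round(v,3).tolist() for k,v in robot.camera_model(c).items() if k!='distortion'} , robot.camera_model(c).keys())
    for q in('handle','foot','pawl_pivot','stand'):
        for r in robot.pinpoint(c,q)[:2]:
            u,v=r['position']; z=d[int(v),int(u)]
            print(q,np.round([u,v,r['confidence'],z],2),at(c,(u,v),z).round(3), atz(c,(u,v),{'handle':.197,'foot':.024,'pawl_pivot':.06,'stand':0}[q]).round(3))
print(robot.state())
E
```

```text
pics
side {'fov_y': 43.136, 'cx': 324.549, 'cy': 249.841, 'extrinsics': [[-0.244, -0.58, 0.777, 1.457], [0.97, -0.141, 0.2, 0.335], [-0.007, 0.802, 0.597, 0.871], [0.0, 0.0, 0.0, 1.0]]} dict_keys(['fov_y', 'cx', 'cy', 'extrinsics'])
handle [442.7  232.1    0.75   1.16] [0.476 0.317 0.201] [0.471 0.317 0.197]
handle [291.7  252.9    0.41   1.41] [ 0.381 -0.021  0.022] [0.604 0.053 0.197]
foot [424.4  307.     0.9    1.26] [0.498 0.301 0.024] [0.499 0.301 0.024]
pawl_pivot [428.9  288.1    0.85   1.25] [0.483 0.305 0.063] [0.479 0.304 0.06 ]
stand [428.9  310.1    0.76   1.26] [0.5   0.311 0.019] [0.479 0.31  0.   ]
top {'fov_y': 43.088, 'cx': 324.584, 'cy': 253.478, 'extrinsics': [[-0.013, 0.99, -0.14, 0.316], [-1.0, -0.014, -0.002, 0.088], [-0.004, 0.14, 0.99, 1.461], [0.0, 0.0, 0.0, 1.0]]} dict_keys(['fov_y', 'cx', 'cy', 'extrinsics'])
handle [217.4  271.     0.91   1.26] [0.459 0.313 0.21 ] [0.461 0.316 0.197]
foot [237.6  265.6    0.56   1.31] [0.477 0.279 0.157] [0.493 0.299 0.024]
pawl_pivot [229.4  272.2    0.65   1.26] [0.457 0.289 0.207] [0.474 0.312 0.06 ]
pawl_pivot [302.7 
[... 221 characters left out ...]
860e+01,  5.39840547e-04,
        7.46280373e+01, -5.47181781e+00]), 'dq': array([-0.02782062,  0.02993055,  0.02032758, -0.01833479, -0.06894906,
       -0.05385051]), 'effort': array([-7.02414072e-04, -8.81437826e+01, -3.84033608e+01, -1.33779336e-04,
        1.72523174e-03,  3.55398493e-05]), 'tcp_pos': array([ 0.28184523, -0.55782434,  0.3038323 ]), 'orientation': array([[ 4.50952723e-01, -8.92547837e-01, -2.88119884e-05],
       [-8.92547831e-01, -4.50952724e-01,  9.87457529e-05],
       [-1.01128153e-04, -1.88135884e-05, -9.99999995e-01]]), 'force': array([-0.60323051, -0.08682658,  0.14211394]), 'ft_torque': array([-0.00524234, -0.04655159, -0.01121932]), 'width': 0.08516064044660288}
```

View pics/side.png

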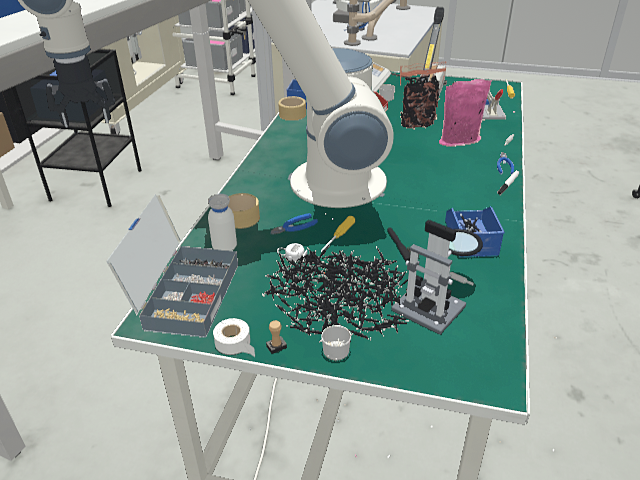

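View pics/top.png

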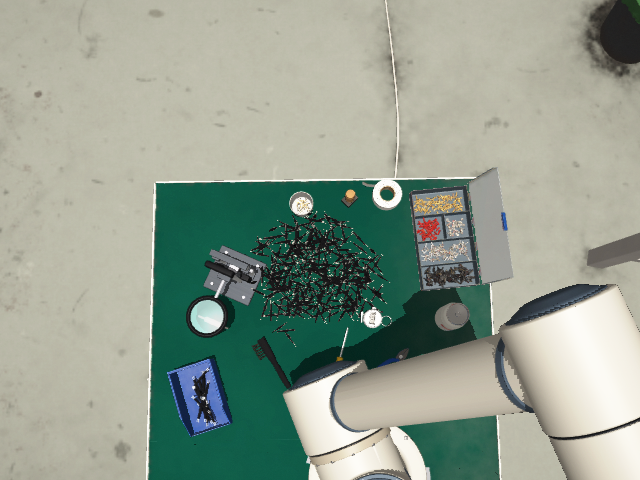

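The side view shows the magnifier at about (435,275) with its back facing the camera. In the top view it is at about (230,275), with the lens at (207,317). Next I need the handle's yaw and the rung height.

```bash
python3 - <<'E'
from h import *
for c,(u0,u1,v0,v1) in {'top':(180,270,235,345),'side':(380,500,200,340)}.items():
    d=np.load('pics/'+c+'.npy'); U,V=np.meshgrid(np.arange(u0,u1),np.arange(v0,v1))
    M=robot.camera_model(c);o,_=ray(c,(0,0),M); f=240/np.tan(np.radians(M['fov_y']/2));R=np.array(M['extrinsics'])[:3,:3]
    D=np.stack([(U-M['cx'])/f,-(V-M['cy'])/f,-np.ones(U.shape)],-1)@R.T; P=o+D*d[v0:v1,u0:u1,None]
    m=(P[...,2]>.19)&(P[...,2]<.225)&(d[v0:v1,u0:u1]>0)
    q=P[m][:,:3]; r=cv2.minAreaRect(q[:,:2].astype(np.float32)); print(c,len(q),'handle rect',r,'z',np.percentile(q[:,2],[5,50,95]))
    w,v=np.linalg.eigh(np.cov(q[:,:2].T)); print('long axis deg',np.degrees(np.arctan2(v[1,1],v[0,1])),q.mean(0))
    m=(P[...,2]>.085)&(P[...,2]<.13)&(P[...,0]<.42); q=P[m]; print('lens',len(q),q.mean(0),q.min(0),q.max(0))
p=cv2.imread('pics/side.png')[200:340,380:500]; a=cv2.resize(p,None,fx=4.2,fy=4.2,interpolation=cv2.INTER_CUBIC); cv2.imwrite('pics/sc.png',a)
E
```

```text
top 213 handle rect ((0.46550557017326355, 0.3111576437950134), (0.06401269882917404, 0.01415746659040451), 65.81553649902344) z [0.20123326 0.2069949  0.2113001 ]
long axis deg 65.46552912696177 [0.46482205 0.31040551 0.20681576]
lens 1408 [0.37096446 0.35362322 0.11220347] [0.32480703 0.30823084 0.10262525] [0.41935377 0.40045264 0.12137081]
side 360 handle rect ((0.46826156973838806, 0.3109064996242523), (0.06455149501562119, 0.017626069486141205), 67.95506286621094) z [0.19180334 0.20356539 0.21024182]
long axis deg 67.07727215750866 [0.47107021 0.31109922 0.20243237]
lens 696 [0.37684309 0.36471374 0.11300037] [0.32519684 0.3320335  0.10519832] [0.41893642 0.39984066 0.11817702]
```

View pics/sc.png

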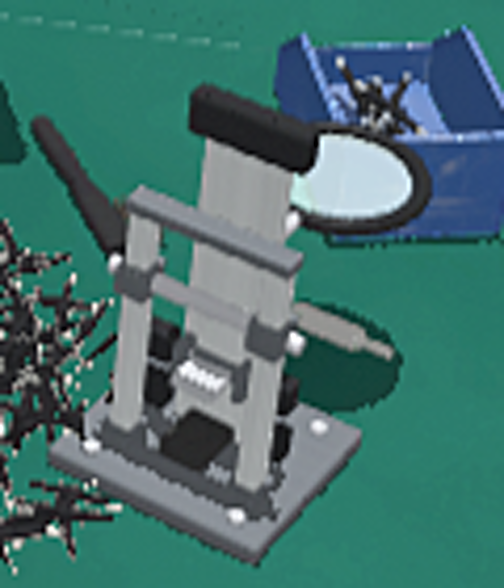

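The handle measures 64 x 14 mm, which matches the spec. It is centred at about (0.466, 0.311) with the stand's x axis at about -24°. The crop shows the rung from clamp (135,283) to clamp (270,338). I'll measure its height and start moving.

```bash
python3 - <<'E'
from h import *
d=np.load('pics/side.npy'); n=np.array([.9135,-.407])
for cx,cy in((175,290),(190,296),(203,302),(203,308),(220,315),(235,322)):
    for dv in(-2,-1,0,1,2):
        u,v=380+cx/4.2,200+cy/4.2+dv; z=d[int(round(v)),int(round(u))]; P=at('side',(u,v),z); print((cx,cy),dv,P.round(4),'back',((P[:2]-[.467,.311])@n).round(4))
E
cat >> h.py <<'E'
def to(p,yaw=None):
    s=robot.state();R=np.array(s['orientation']);print('t',round(s['time'],2),'tcp',np.round(s['tcp_pos'],4),'F',np.round(s['force'],2),'w',round(s['width'],4),'slide mm',(R.T@(np.array(p)-s['tcp_pos'])*1000).round(1),end=' ')
    if yaw is not None:
        from scipy.spatial.transform import Rotation as T
        y=np.radians(yaw);G=np.array([[np.cos(y),np.sin(y),0],[np.sin(y),-np.cos(y),0],[0,0,-1]]);print('rot',T.from_matrix(R.T@G).as_rotvec().round(4))
E
python3 -m crank '{"rotation":[[0,0,0],[0,0,0],[0,0,0],[0,0,0],[0,0,0]],"slide":[[-25,-24,-10],[-54,-52,-16],[-84,-80,-20],[-114,-108,-24],[-144,-137,-28]],"hand":[85,85,85,85,85]}'
python3 -m crank '{"rotation":[[0,0,0],[0,0,0],[0,0,0],[0,0,0],[0,0,0]],"slide":[[-30,-28,-5],[-60,-56,-10],[-90,-85,-15],[-120,-113,-20],[-148,-140,-25]],"hand":[85,85,85,85,85]}'
python3 -c "from h import *;to([.466,.311,.34],-24)"
```

```text
(175, 290) -2 [0.484  0.2853 0.1153] back 0.026
(175, 290) -1 [0.489  0.2858 0.1167] back 0.0303
(175, 290) 0 [0.4896 0.286  0.1147] back 0.0308
(175, 290) 1 [0.4898 0.2862 0.1123] back 0.0309
(175, 290) 2 [0.4879 0.2864 0.1083] back 0.0291
(190, 296) -2 [0.4866 0.2927 0.1151] back 0.0254
(190, 296) -1 [0.4914 0.2932 0.1163] back 0.0295
(190, 296) 0 [0.4914 0.2934 0.1138] back 0.0295
(190, 296) 1 [0.4945 0.2938 0.1137] back 0.0321
(190, 296) 2 [0.4908 0.2938 0.1083] back 0.0287
(203, 302) -2 [0.4942 0.2994 0.1186] back 0.0296
(203, 302) -1 [0.492  0.2996 0.1144] back 0.0275
(203, 302) 0 [0.4969 0.3    0.1157] back 0.0318
(203, 302) 1 [0.492  0.3    0.1093] back 0.0273
(203, 302) 2 [0.4964 0.3004 0.1103] back 0.0311
(203, 308) -2 [0.4925 0.2997 0.1137] back 0.0279
(203, 308) -1 [0.4974 0.3001 0.115 ] back 0.0322
(203, 308) 0 [0.4925 0.3002 0.1086] back 0.0277
(203, 308) 1 [0.4969 0.3006 0.1096] back 0.0316
(203, 308) 2 [0.4629 0.2996 0.08  ] back 0.0009
(220, 315) -2 [0.4969 0.3081 0.1145] back 0.0285
(220, 315) -1 [0.4998 0.3084 0.1143] back 0.031
(220, 315) 0 [0.5006 0.3087 0.1123] back 0.0316
(220, 315) 1 [0.4688 0.3081 0.0846] back 0.0029
(220, 315) 2 [0.4676 0.3083 0.0811] back 0.0017
(235, 322) -2 [0.5034 0.3155 0.1168] back 0.0314
(235, 322) -1 [0.5008 0.3157 0.1122] back 0.0289
(235, 322) 0 [0.5039 0.3161 0.1122] back 0.0317
(235, 322) 1 [0.473  0.3157 0.085 ] back 0.0036
(235, 322) 2 [0.4714 0.3159 0.0811] back 0.002
time: 0.92
tcp_pos: [0.3391, -0.366, 0.3321]
orientation: [[0.45, -0.893, 0.0], [-0.893, -0.45, -0.0], [0.0, -0.0, -1.0]]
force: [1.4, -0.1, 0.1]
width: 0.0852
time: 1.33
tcp_pos: [0.3974, -0.1688, 0.3575]
orientation: [[0.45, -0.893, 0.001], [-0.893, -0.45, -0.0], [0.001, -0.0, -1.0]]
force: [1.9, -1.1, -0.1]
width: 0.085
t 1.33 tcp [ 0.3974 -0.1688  0.3575] F [ 1.93 -1.1  -0.06] w 0.085 slide mm [-397.6 -277.2   17.4] rot [-2.00e-04 -7.00e-04 -6.85e-01]
```

Rung centre is at about 111 ± 3 mm, so the pawl should clear at a lift of about 74, the foot would strike at about 82, and the pawl should seat at about 59.

```bash

python3 -m crank '{"rotation":[[0,0,-0.1],[0,0,-0.2],[0,0,-0.3],[0,0,-0.4],[0,0,-0.5]],"slide":[[-33,-23,0],[-66,-46,0],[-99,-69,0],[-132,-92,0],[-165,-115,0]],"hand":[85,85,85,85,85]}'
python3 -c "from h import *;to([.466,.311,.34],-24)"
```

```text
time: 1.75
tcp_pos: [0.4256, 0.0323, 0.3578]
orientation: [[0.826, -0.564, 0.001], [-0.564, -0.826, -0.0], [0.001, -0.001, -1.0]]
force: [1.4, 0.5, -0.2]
width: 0.0855
t 1.75 tcp [0.4256 0.0323 0.3578] F [ 1.41  0.49 -0.23] w 0.0855 slide mm [-123.8 -252.9   17.7] rot [-0.0004 -0.0015 -0.1801]
```

```bash

python3 -m crank '{"rotation":[[0,0,-0.08],[0,0,-0.18],[0,0,-0.18],[0,0,-0.18],[0,0,-0.18]],"slide":[[-17,-35,0],[-35,-70,0],[-52,-105,0],[-69,-140,0],[-86,-175,0]],"hand":[85,85,85,85,85]}'
python3 -c "from h import *;to([.466,.311,.34],-24)"
```

```text
time: 2.17
tcp_pos: [0.4529, 0.2275, 0.3579]
orientation: [[0.914, -0.406, 0.002], [-0.406, -0.914, -0.0], [0.002, -0.0, -1.0]]
force: [1.3, -0.6, -0.4]
width: 0.0847
t 2.17 tcp [0.4529 0.2275 0.3579] F [ 1.35 -0.56 -0.4 ] w 0.0847 slide mm [-22.  -81.6  17.9] rot [-0.0005 -0.0018  0.0003]
```

```bash

python3 -m crank '{"rotation":[[0,-0.002,0],[0,-0.002,0],[0,-0.002,0],[0,-0.002,0],[0,-0.002,0]],"slide":[[-9,-33,4],[-17,-62,8],[-22,-81,12],[-22,-81.6,18],[-22,-81.6,18]],"hand":[85,85,85,85,85]}'
python3 - <<'E'
from h import *
to([.466,.311,.251],-24)
p,d=robot.capture('wrist'); save('w1.png',p)
M=robot.camera_model('wrist'); print(np.array(M['extrinsics'])[:3,3])
for r in robot.pinpoint('wrist','handle')[:2]:
    print(r, atz('wrist',r['position'],.197))
c='wrist';U,V=np.meshgrid(np.arange(640),np.arange(480));f=240/np.tan(np.radians(M['fov_y']/2));E=np.array(M['extrinsics'])
P=E[:3,3]+np.stack([(U-M['cx'])/f,-(V-M['cy'])/f,-np.ones(U.shape)],-1)*1@E[:3,:3].T*d[...,None]
m=(d>0)&(P[...,2]>.200)&(P[...,2]<.215)&(np.hypot(P[...,0]-.466,P[...,1]-.311)<.05);q=P[m];print(len(q),cv2.minAreaRect(q[:,:2].astype(np.float32)),np.percentile(q[:,2],[5,50,95]))
E
```

```text
time: 2.58
tcp_pos: [0.4656, 0.3117, 0.3386]
orientation: [[0.914, -0.405, -0.001], [-0.405, -0.914, -0.0], [-0.001, 0.001, -1.0]]
force: [-0.5, -1.2, -0.7]
width: 0.085
t 2.58 tcp [0.4656 0.3117 0.3386] F [-0.54 -1.15 -0.69] w 0.085 slide mm [ 0.7  0.4 87.6] rot [0.0009 0.0012 0.002 ]
[0.4973171  0.38237785 0.40889017]
{'position': [318.0, 253.2], 'confidence': 0.86} [0.46618895 0.31083799 0.197     ]
3036 ((0.4677528142929077, 0.31137609481811523), (0.06351500749588013, 0.013916585594415665), 65.75377655029297) [0.20561948 0.2087762  0.21011095]
```

View pics/w1.png

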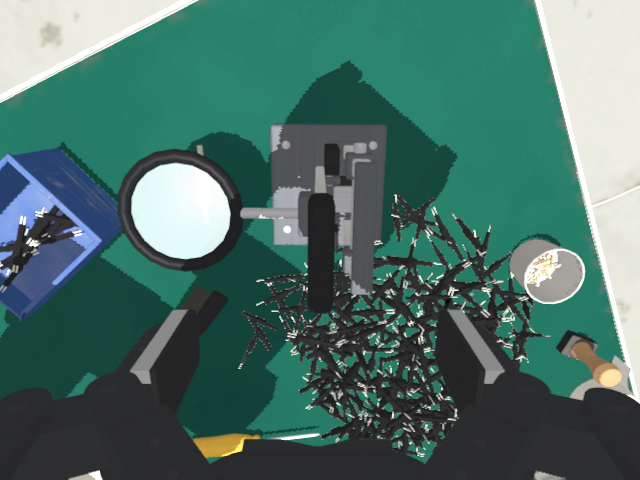

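The wrist view confirms the handle, a black bar at (320,250) aligned with the jaws, at (0.467, 0.311) with its top at 0.209. Descending now.

```bash

python3 -m crank '{"rotation":[[0,0.001,0.002],[0,0.001,0.002],[0,0.001,0.002],[0,0.001,0.002],[0,0.001,0.002]],"slide":[[1,0,20],[1.5,0,45],[1.5,0,68],[1.5,0,82],[1.5,0,86.5]],"hand":[70,60,50,50,50]}'
python3 -m crank '{"rotation":[[0,0,0],[0,0,0],[0,0,0],[0,0,0],[0,0,0]],"slide":[[0,0,0],[0,0,0],[0,0,0],[0,0,0],[0,0,0]],"hand":[40,30,22,16,10]}'
python3 -c "from h import *;to([.467,.311,.252],-24)"
```

```text
time: 3.1
tcp_pos: [0.4665, 0.3083, 0.2517]
orientation: [[0.912, -0.41, -0.002], [-0.41, -0.912, -0.002], [-0.001, 0.003, -1.0]]
force: [-1.1, -0.4, -0.0]
width: 0.0496
time: 3.52
tcp_pos: [0.4663, 0.3087, 0.253]
orientation: [[0.912, -0.41, -0.002], [-0.41, -0.912, -0.0], [-0.001, 0.001, -1.0]]
force: [-5.9, 0.5, 7.2]
width: 0.0133
t 3.52 tcp [0.4663 0.3087 0.253 ] F [-5.9   0.47  7.18] w 0.0133 slide mm [-0.3 -2.4  1. ] rot [ 0.0011  0.0014 -0.0033]
```

```bash

python3 -m crank '{"rotation":[[0,0,0],[0,0,0],[0,0,0]],"slide":[[0,0,0],[0,0,0],[0,0,0]],"hand":[0,0,0]}'
python3 -c "from h import *;to([.467,.311,.252],-24)"
```

```text
time: 3.77
tcp_pos: [0.4662, 0.3087, 0.2532]
orientation: [[0.912, -0.41, -0.002], [-0.41, -0.912, -0.0], [-0.001, 0.001, -1.0]]
force: [-1.5, -0.2, -3.0]
width: 0.013
t 3.77 tcp [0.4662 0.3087 0.2532] F [-1.48 -0.21 -2.97] w 0.013 slide mm [-0.2 -2.4  1.2] rot [ 0.001   0.0013 -0.0032]
```

```bash

python3 -m crank '{"rotation":[[0,0,0],[0,0,0],[0,0,0],[0,0,0],[0,0,0]],"slide":[[0,0,-3],[0,0,-8],[0,0,-14],[0,0,-20],[0,0,-25]],"hand":[0,0,0,0,0]}'
python3 -m crank '{"rotation":[[0,0,0],[0,0,0],[0,0,0],[0,0,0],[0,0,0]],"slide":[[0,0,-3],[0,0,-6],[0,0,-9],[0,0,-12],[0,0,-15]],"hand":[0,0,0,0,0]}'
python3 -m crank '{"rotation":[[0,0,0],[0,0,0],[0,0,0],[0,0,0],[0,0,0]],"slide":[[0,0,-3],[0,0,-6],[0,0,-9],[0,0,-12],[0,0,-15]],"hand":[0,0,0,0,0]}'
python3 -c "from h import *;to([.467,.311,.252],-24)"
```

```text
time: 4.18
tcp_pos: [0.4662, 0.3087, 0.2791]
orientation: [[0.912, -0.41, -0.002], [-0.41, -0.912, -0.0], [-0.001, 0.001, -1.0]]
force: [-0.6, -0.7, -3.7]
width: 0.0127
time: 4.6
tcp_pos: [0.4662, 0.3087, 0.2943]
orientation: [[0.912, -0.41, -0.002], [-0.41, -0.912, -0.0], [-0.001, 0.001, -1.0]]
force: [-0.5, 0.3, -4.8]
width: 0.013
time: 5.02
tcp_pos: [0.4662, 0.3087, 0.3095]
orientation: [[0.912, -0.41, -0.002], [-0.41, -0.912, -0.0], [-0.001, 0.001, -1.0]]
force: [-0.3, 0.2, -7.0]
width: 0.0133
t 5.02 tcp [0.4662 0.3087 0.3095] F [-0.3   0.19 -7.03] w 0.0133 slide mm [-0.1 -2.5 57.5] rot [ 0.0012  0.0015 -0.0032]
```

Lift is about 56 mm and the pawl drag shows (4.8 → 7 N). I'll continue in small steps to feel the snap.

```bash

python3 -m crank '{"rotation":[[0,0,0],[0,0,0],[0,0,0],[0,0,0]],"slide":[[0,0,-3],[0,0,-6],[0,0,-9],[0,0,-11]],"hand":[0,0,0,0]}' | egrep 'tcp|force'
for i in 1 ; do python3 -m crank '{"rotation":[[0,0,0],[0,0,0]],"slide":[[0,0,-1.5],[0,0,-2]],"hand":[0,0]}' | egrep 'tcp|force'; done
python3 -m crank '{"rotation":[[0,0,0],[0,0,0]],"slide":[[0,0,-1.5],[0,0,-2]],"hand":[0,0]}'| egrep 'tcp|force'
python3 -m crank '{"rotation":[[0,0,0],[0,0,0]],"slide":[[0,0,-1.5],[0,0,-2]],"hand":[0,0]}'| egrep 'tcp|force'
```

```text
tcp_pos: [0.4662, 0.3087, 0.3209]
force: [-1.2, 1.4, -4.3]
tcp_pos: [0.4662, 0.3087, 0.3232]
force: [-1.2, 0.6, -4.8]
tcp_pos: [0.4662, 0.3087, 0.3254]
force: [-0.8, 0.7, -4.1]
tcp_pos: [0.4662, 0.3087, 0.3276]
force: [-0.7, 0.2, -4.1]
```

```bash
python3 - <<'E'
from h import *
p,d=robot.capture('side'); np.save('pics/s2.npy',d)
save('s2.png',cv2.resize(p[180:320,380:500],None,fx=4.2,fy=4.2,interpolation=cv2.INTER_CUBIC))
for q in('foot','pawl_pivot','handle'):
    for r in robot.pinpoint('side',q)[:1]:
        u,v=r['position'];print(q,r,at('side',(u,v),d[int(v),int(u)]).round(4))
to([.467,.311,.252])
E
```

```text
foot {'position': [428.0, 279.2], 'confidence': 0.56} [0.4984 0.3011 0.0984]
pawl_pivot {'position': [436.3, 256.5], 'confidence': 0.65} [0.497  0.3115 0.1562]
handle {'position': [443.1, 198.3], 'confidence': 0.78} [0.4801 0.3098 0.278 ]
t 6.05 tcp [0.4662 0.3087 0.3274] F [-1.42  0.8  -4.12] w 0.013 slide mm [-0.1 -2.5 75.4]
```

View pics/s2.png

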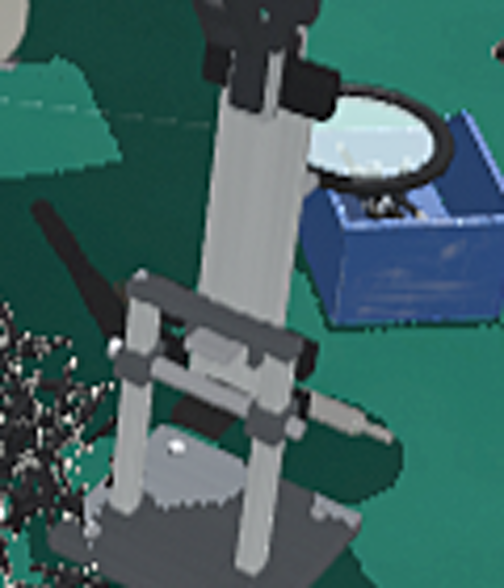

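The pawl appears level above the rung at (215,345), with the dark foot just below the rung at (195,415). I'll go up two more small steps while watching for the foot.

```bash

python3 -m crank '{"rotation":[[0,0,0],[0,0,0]],"slide":[[0,0,-0.5],[0,0,-1]],"hand":[0,0]}' | egrep 'tcp|force'
```

```text
tcp_pos: [0.4662, 0.3087, 0.3284]
force: [-0.7, 0.3, -3.9]
```

```bash

python3 -m crank '{"rotation":[[0,0,0],[0,0,0]],"slide":[[0,0,-0.5],[0,0,-1]],"hand":[0,0]}' | egrep 'tcp|force'
```

```text
tcp_pos: [0.4662, 0.3087, 0.3294]
force: [-0.5, -0.4, -3.2]
```

```bash

python3 -m crank '{"rotation":[[0,0,0],[0,0,0],[0,0,0],[0,0,0],[0,0,0]],"slide":[[0,0,2],[0,0,5],[0,0,8],[0,0,10],[0,0,11]],"hand":[0,0,0,0,0]}' | egrep 'tcp|force'
python3 -m crank '{"rotation":[[0,0,0],[0,0,0]],"slide":[[0,0,0.7],[0,0,1.2]],"hand":[0,0]}' | egrep 'tcp|force'
python3 -m crank '{"rotation":[[0,0,0],[0,0,0]],"slide":[[0,0,0.5],[0,0,1]],"hand":[0,0]}' | egrep 'tcp|force'
```

```text
tcp_pos: [0.4662, 0.3087, 0.318]
force: [-0.9, 0.8, -3.9]
tcp_pos: [0.4662, 0.3087, 0.3165]
force: [-1.7, -0.0, -4.4]
tcp_pos: [0.4662, 0.3087, 0.3156]
force: [-0.8, 0.8, -3.0]
```

Lift is about 62.4 mm and the arm still carries the weight. Next I'll use 0.8 mm steps.

```bash

python3 -m crank '{"rotation":[[0,0,0],[0,0,0]],"slide":[[0,0,0.5],[0,0,0.8]],"hand":[0,0]}' | egrep 'tcp|force'
python3 -m crank '{"rotation":[[0,0,0],[0,0,0]],"slide":[[0,0,0.5],[0,0,0.8]],"hand":[0,0]}' | egrep 'tcp|force'
```

```text
tcp_pos: [0.4662, 0.3087, 0.3147]
force: [-1.3, 0.3, -3.9]
tcp_pos: [0.4662, 0.3087, 0.3139]
force: [-0.5, 0.7, -3.4]
```

```bash

python3 -m crank '{"rotation":[[0,0,0],[0,0,0]],"slide":[[0,0,0.5],[0,0,0.8]],"hand":[0,0]}' | egrep 'tcp|force'
```

```text
tcp_pos: [0.4662, 0.3087, 0.3131]
force: [-0.5, 1.3, -3.4]
```

```bash

python3 -m crank '{"rotation":[[0,0,0],[0,0,0]],"slide":[[0,0,0.5],[0,0,0.8]],"hand":[0,0]}' | egrep 'tcp|force'
```

```text
tcp_pos: [0.4662, 0.3087, 0.3123]
force: [-2.0, -0.0, -0.1]
```

Load dropped to about 0 at a lift of about 59, exactly as predicted for H≈111. One small confirming step before I release.

```bash

python3 -m crank '{"rotation":[[0,0,0],[0,0,0]],"slide":[[0,0,0.3],[0,0,0.3]],"hand":[0,0]}' | egrep 'tcp|force'
python3 -m crank '{"rotation":[[0,0,0],[0,0,0]],"slide":[[0,0,0],[0,0,0]],"hand":[0,0]}' | egrep 'tcp|force'
```

```text
tcp_pos: [0.4662, 0.3087, 0.3121]
force: [-1.5, -1.5, 0.0]
tcp_pos: [0.4662, 0.3087, 0.3122]
force: [-2.7, -0.7, 1.0]
```

```bash

python3 -m crank '{"rotation":[[0,0,0],[0,0,0],[0,0,0],[0,0,0],[0,0,0]],"slide":[[0,0,0],[0,0,0],[0,0,0],[0,0,0],[0,0,0]],"hand":[18,25,35,45,55]}'
python3 -m crank '{"rotation":[[0,0,0],[0,0,0],[0,0,0],[0,0,0],[0,0,0]],"slide":[[0,0,-5],[0,0,-20],[0,0,-45],[0,0,-70],[0,0,-90]],"hand":[55,55,55,55,55]}'
python3 - <<'E'
from h import *
p,d=robot.capture('side')
save('s3.png',cv2.resize(p[180:320,380:500],None,fx=4.2,fy=4.2,interpolation=cv2.INTER_CUBIC))
for q in('foot','pawl_pivot','handle'):
    for r in robot.pinpoint('side',q)[:1]:
        u,v=r['position'];print(q,r,at('side',(u,v),d[int(v),int(u)]).round(4))
p,d=robot.capture('wrist'); r=robot.pinpoint('wrist','handle')[0]; u,v=map(int,r['position']); print(r,at('wrist',(u,v),np.median(d[v-3:v+4,u-3:u+4])))
to([.467,.311,.252])
E
```

```text
time: 8.55
tcp_pos: [0.4663, 0.3087, 0.3123]
orientation: [[0.912, -0.41, -0.001], [-0.41, -0.912, -0.0], [-0.001, 0.001, -1.0]]
force: [0.2, 0.8, 0.6]
width: 0.0544
time: 8.97
tcp_pos: [0.4665, 0.3088, 0.4044]
orientation: [[0.912, -0.41, -0.0], [-0.41, -0.912, 0.0], [-0.0, -0.0, -1.0]]
force: [-0.3, 1.0, 0.5]
width: 0.0552
foot {'position': [423.8, 287.3], 'confidence': 0.79} [0.495  0.2947 0.0732]
pawl_pivot {'position': [434.4, 263.4], 'confidence': 0.68} [0.4774 0.3091 0.124 ]
handle {'position': [442.7, 206.0], 'confidence': 0.57} [0.4721 0.3106 0.2564]
{'position': [319.4, 246.4], 'confidence': 0.79} [0.46952915 0.31503425 0.26664369]
t 9.27 tcp [0.4661 0.3086 0.4015] F [ 0.24  0.03 -0.07] w 0.0547 slide mm [ 1.000e-01 -2.800e+00  1.495e+02]
```

View pics/s3.png

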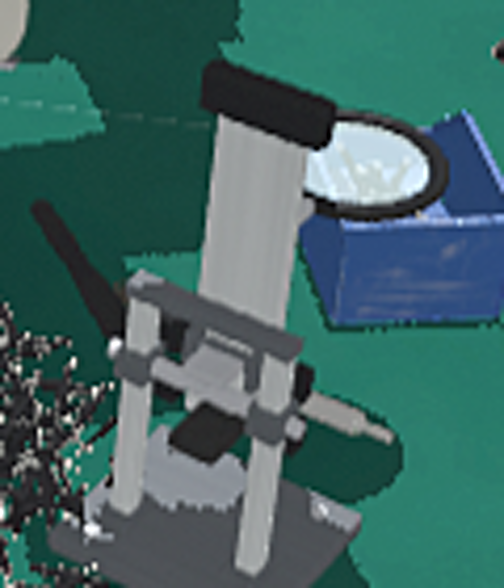

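The magnifier stays up. The pawl rests on the rung at about (215,375), the foot hangs below it at (205,430), and the gripper is clear. The wrist depth puts the handle top at 0.267, which is a lift of about 58 mm. Handing in.

```bash
python3 -c "from h import *;print(robot.sign_off())"
```

```text
the job is handed in; nothing more can be done
None
```

The magnifier is now held up by its pawl sitting on the rung, and the job was handed in at about 9.3 s with the gripper clear of it.

- **Raising:** I gripped the handle and raised the slide about 76 mm. The extra pull of the pawl came and went on the way up, and the foot never struck the rung.
- **Lowering and release:** I lowered it in steps of about 1 mm until the arm's load fell from about 4 N to 0 at a lift of about 59 mm. That is the seat height expected for the rung I measured at about 111 mm. I then opened the fingers and backed off 90 mm upwards.
- **Last checks:** The side picture shows the pawl on the rung after release. The wrist depth puts the handle top at 0.267 m, a lift of about 58 mm. The highest vertical force I read was about 7 N.
- **Disagreements and gaps:**
    - The pawl's pull seemed to fade earlier (by 68 mm) than the 74 mm I expected; the later load transfer and picture agreed that it was seated.
    - The network's point positions from the side camera were off by up to about 10 mm, so I did not rely on them.
    - I did not take a separate last look at the other things on the bench. The forces read during the moves showed no sign of hitting any of them.

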